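# Draw the spacer out from under the stacked tube offcuts

## Robot

A 6-joint arm with a two-finger parallel gripper is mounted at the origin on the work surface. World frame = base frame: x ahead of the robot, y to its left, z up, the work surface at z = 0. Lengths are in m, angles in rad, forces in N, time in s.
With the tool pointing down it reaches from about 0.375 to 0.975 m from the base axis. Payload 3.8 kg.
Tool frame: the origin (TCP) lies between the finger pads; the fingertips stand 11 mm ahead of it and the grasp point (between the pads) lies 8 mm behind it; x points along the fingers, z is the direction in which the jaws open and shut, and the axes are right-handed (so a half turn about x gives the same grasp; the last joint's range is limited). The gripper opens to 85 mm and grips with 20 to 120 N. Pads are 22 mm wide; open, the fingers measure 114 mm over their backs; the gripper's body (76 mm by 85 mm) begins 54 mm behind the grasp point. The pads swing forward as they close: fully open they stand 13 mm farther back than shut.
Start: joints at [1.072, 0.264, 1.604, -0, 1.274, -0.037], TCP at [0.301, 0.604, 0.242] pointing down, gripper open.
Joint ranges: [-2.63, 2.63], [-0.94, 2.18], [0.31, 2.57], [-1.31, 4.45], [0, 2.66], [-2.55, 2.55]. Speed limits (rad/s): [2.57, 2.57, 3.14, 3.14, 3.14, 3.14].

## Interface

Orientations are given as a rotation vector (axis times angle).
In Python, from workcell import bot gives the robot as it stands.
- The arm moves only by the tool step_arm, never from a script. Its argument "targets" is one flat list of numbers, 7 for each row, row after row: the shift along the tool's x, y, z in m, then the turn, a rotation vector about the tool's x, y, z in degrees, then the closure in counts, from 0 (fully open) to 255 (shut). A call has 1 to 20 rows; each row is the pose to reach, as a shift and turn from the pose commanded when the call began, along the tool's axes at that moment; what a row does not reach only later rows make up. A row lasts 1/8 s, in which the tool goes at most 62.5 mm and 10.7 degrees, less where a joint would pass 70% of its speed; a pose out of reach is approached as far as the arm can. A call with a gripper value outside its range is refused whole. The fingers move at their own pace and stop on an object; "squeeze" is the grip in N (left out, the last holds). Time passes only in rows, so rows that repeat a pose let the fingers close. It gives the time, the measured TCP pose, the force and the opening at its end, in the units of the state.
- bot.read_state(): the state, without advancing time (a new reading comes with each control period).
- bot.read_camera(name): name is "scene" or "top" or "wrist"; returns a dict with "frame" (384x512x3 uint8, red, green, blue), "depth" (384x512 float32, m along the optical axis (not along the pixel's ray), 0 where there is no reading), "fx", "fy", "cx", "cy" (pixels), "k1" (the pictures are not rectified: a ray, as slopes to the right and down, at radius r is drawn at 1 + k1 r^2 times it, then the intrinsics apply), "rvec" (rotation vector, rad) and "tvec" (3), from world to camera coordinates, as OpenCV has them. Camera axes: x right, y down, z forward; pixel columns grow to the right and rows downward; lengths in m; the calibration is good to about 2 mm. A picture is of the moment at which its call begins.
- bot.finish_job(): hands the job in, once; it reports no verdict.
The state is a dict: "time": time; "q": joint angles; "joint_vel": joint speeds; "joint_torque": joint torques, N m; "tool_pos": TCP position; "tcp_rot": TCP orientation; "wrist_force": force on the tool from outside, world axes, zero at the start; "torque": the same for the moment, N m; "width": opening from 0.0 (shut) to 1.0 (fully open).
Only numpy, scipy, OpenCV 4.12 (cv2) and the standard library are available. Lean on these libraries where they do the work, as an engineer would, in place of code of your own. Each camera call takes 0.05 s, during which the arm holds its last target.

## Task

Draw the orange-tabbed spacer plate out from under the stack, gently: keeper blocks hidden beneath the stack may catch its wider tail on one side, so when you feel it stop, ease it sideways until it slips through instead of forcing it, and leave the stack standing in order behind the red stops. Then lay the spacer down flat inside the shallow blue tray and let go. Do not touch the stack with the robot, and leave the spray can, the magnet and the wire brush alone.

Things in the scene. Friction and masses are not known exactly. Their poses are not given: they have to be found in the camera images.
- spacer: loose T-shaped aluminium plate 190 mm long, 10 thick, 0.22 kg, with an upright orange tab. Origin: centre of its underside; x runs from tab to tail, z up. 32 mm wide; from x = +70 to +95 mm (the tail) 52 mm wide, with square shoulders. Tab: 8 mm thick (x), 32 mm wide (y), centred at x = -87 mm, from 10 to 52 mm above the underside. Starts on the fixture, its rear under the stack
- tab (a point): the point on the spacer's tab to grip, 38 mm above the plate's underside (14 mm below the tab's top edge); pinch the tab across its 8 mm thickness, along the spacer's x. Nothing stands within 85 mm of it on the stack's side
- tail (a point): middle of the spacer's rear end face (x = +95 mm in the spacer's frame, 5 mm above its underside), hidden under the stack at the start; the square shoulders lie 25 mm ahead of it and reach the keeper blocks after 15 to 23 mm of drawing
- fixture: fixed dark steel base plate, x = -70 to +120 mm, y = -70 to +70 mm in its own frame, top 8 mm above the table. Origin on the table, on the centre line; the spacer is drawn out towards -x. The stack stands at about x = +40 to +105 mm. With its tail at x = +15 mm or less the spacer is clear of stack and stops and may be lifted
- guides: two brass strips on the fixture (its origin and axes), inner faces y = -38 and +38, 15.5 mm high; between them, under the stack, two hidden keeper blocks at x = +45 to +55 mm, 54.5 mm apart: the gap's middle is anywhere within 10 mm of the centre line, not measured. A tail shoulder that meets a block stops dead: ease back, shift sideways, try again. Stay below 15 N
- stops: two red stop posts on the fixture (its origin and axes), x = +24 to +36 mm, y = 38 to 50 mm on each side, top 52 mm above the table. The spacer passes between them; the stack is dragged a few mm along with it and is then held by them
- tube_low: lowest piece of the stack: bright aluminium box tube, 60 (x) x 100 (y) x 40 (z) mm, about 0.18 kg; origin at the centre of its underside. It rests on the spacer and settles 2.5 mm lower onto the guides when the spacer is gone. Under the stack's weight the spacer slides with a drag of about 4 to 10 N, and turns or shifts aside readily only while it slides
- tube_mid: middle piece of the stack: dark grey box tube of the same size and mass, loose on the first; origin at the centre of its underside
- block_top: top piece of the stack: aluminium block 50 x 60 x 25 mm, about 0.2 kg, loose; origin at the centre of its underside
- tray: fixed shallow blue tray, outside 250 (x) x 130 (y) x 15 (z) mm, walls and floor 4 mm thick, so the inside is 242 x 122 mm; origin on the table under its centre
- spray_can: bystander: upright can 60 mm in diameter and 170 mm tall; origin at the centre of its underside
- magnet: bystander: red square welding magnet, 80 x 80 x 20 mm; origin at the centre of its underside
- wire_brush: bystander: flat brush with a wooden handle, lying on the table
There are look-alikes about, which are no part of the job. There is more than one size of the fixture; the job needs the middle-sized.

How it is judged:
On the way:
1. the spacer is drawn clear of the stack along the guides, still low, and the stack has settled (x of tail in the frame of fixture below 0.024 m and z of tail in the frame of fixture below 0.06 m and z of tube_low in the frame of fixture below 0.0172 m), for 0.2 s.
At the end, for the whole second after the job is handed in: The spacer lies flat, at rest and released, on the floor inside the tray. The stack stands on the guides behind the stops: 16 mm off the centre line and 16 mm off the stops at most, each piece upright (2 degrees) and centred on the one below within 15 mm (tube) and 18 mm (block) (x of spacer in the frame of tray between -0.03 and 0.03 m and y of spacer in the frame of tray between -0.045 and 0.045 m and z of spacer in the frame of tray below 0.008 m and angle between each of spacer, tube_low, tube_mid, block_top's own z axis and vertical below 0.04 rad and linear speed of each of spacer, block_top below 0.01 m/s and z of tube_low in the frame of fixture between 0.0125 and 0.0172 m and x of tube_low in the frame of fixture between 0.06 and 0.082 m and y of tube_low in the frame of fixture between -0.016 and 0.016 m and horizontal distance between tube_mid and tube_low below 0.015 m and horizontal distance between block_top and tube_mid below 0.018 m and z of tube_mid in the frame of tube_low above 0.037 m and z of block_top in the frame of tube_mid above 0.037 m); the robot touches nothing.
It fails at once if the spacer is forced against the guides or the keeper blocks between them (over 15 N) (contact force between spacer and guides above 15 N).
It fails at once if the stack tips or is lifted at one side (over 10 degrees) (angle between any of tube_low, tube_mid, block_top's own z axis and vertical above 0.175 rad).
It fails at once if the robot touches the stack (contact force between any of the arm, the fingers and tube_low above 0.5 N or contact force between any of the arm, the fingers and tube_mid above 0.5 N or contact force between any of the arm, the fingers and block_top above 0.5 N).
It fails at once if the spacer is dropped or thrown (falls free at over 0.6 m/s) (linear speed of spacer above 0.6 m/s and contact force between the fingers and spacer below 0.5 N).
It fails at once if the can, magnet or brush is disturbed (moved over 20 mm) (distance of any of spray_can, magnet, wire_brush from where it was at the start of the episode above 0.02 m).
It also fails if it takes over 72 s, if anything falls off the work surface, if the arm or the gripper's body presses on something with over 40 N, if the wrist force passes 120 N, or if a joint passes its speed limit or range.

## Working session

There is one attempt and no reset: what is moved stays moved. The work goes in short steps, Python scripts to look and compute and a tool call to move; the robot and the scene stay as the last step left them, time stands still between calls to the robot, and variables do not carry over. Pictures are saved under pics/ and viewed, and the job is handed in when it is done.

Besides the shell and the picture viewer there is one more tool, called after "Request:" as name(argument=value, ...), one argument or row to a line, values as JSON. step_arm: Moves the arm, as the interface text tells. Its arguments: {"type":"object","properties":{"targets":{"type":"array","items":{"type":"number"}},"squeeze":{"type":"number"}},"required":["targets"]}

```bash
ls; mkdir -p pics; cat > h.py <<'E'
import numpy as np, cv2, pickle
from scipy.spatial.transform import Rotation as R
from workcell import bot
def cap(n,tag):
    c=bot.read_camera(n); pickle.dump(c,open(f'pics/{n}_{tag}.pkl','wb'))
    cv2.imwrite(f'pics/{n}_{tag}.png',c['frame'][:,:,::-1]); return c
def load(n,tag): return pickle.load(open(f'pics/{n}_{tag}.pkl','rb'))
def ray(c,u,v):
    x=(u-c['cx'])/c['fx'];y=(v-c['cy'])/c['fy']
    a,b=x,y
    for _ in range(20):
        s=1+c['k1']*(a*a+b*b); a,b=x/s,y/s
    Rm=R.from_rotvec(np.ravel(c['rvec'])).as_matrix(); t=np.ravel(c['tvec'])
    return -Rm.T@t, Rm.T@np.array([a,b,1.0]) 
def pz(c,u,v,z):  # intersect with plane z
    o,d=ray(c,u,v); return o+d*(z-o[2])/d[2]
def pd(c,u,v):
    o,d=ray(c,u,v); return o+d*c['depth'][int(round(v)),int(round(u))]
def proj(c,P):
    Rm=R.from_rotvec(np.ravel(c['rvec'])).as_matrix(); p=Rm@np.array(P)+np.ravel(c['tvec'])
    x,y=p[0]/p[2],p[1]/p[2]; s=1+c['k1']*(x*x+y*y)
    return np.array([c['fx']*x*s+c['cx'],c['fy']*y*s+c['cy']])
def crop(c,u0,v0,w,h,k,name):
    im=c['frame'][v0:v0+h,u0:u0+w,::-1]; cv2.imwrite(f'pics/{name}.png',cv2.resize(im,None,fx=k,fy=k,interpolation=cv2.INTER_CUBIC))
E
python3 - <<'E'
from h import *
for n in ['scene','top','wrist']:
    c=cap(n,'0'); print(n,c['fx'],c['fy'],c['cx'],c['cy'],c['k1'],ray(c,256,192))
print(bot.read_state())
E
```

```text
pics
scene 399.5915937428902 399.5915937428902 250.64013201492764 188.5898233703339 -0.025124267225958705 (array([0.98350514, 0.68437309, 0.87959714]), array([-0.42667956, -0.54981446, -0.71826275]))
top 380.1637432684625 380.1637432684625 258.32527618650647 193.41599007510868 -0.04815920178672547 (array([0.44606704, 0.074929  , 0.98011858]), array([ 0.06249194, -0.01861315, -0.99789759]))
wrist 278.7210890231667 278.7210890231667 256.48868532633287 193.92164812726116 -0.05278636886576121 (array([0.23563791, 0.63470318, 0.37230557]), array([ 0.24713805, -0.12705306, -0.96064089]))
{'time': 0.15, 'q': array([ 1.07208070e+00,  2.64593909e-01,  1.60509771e+00,  2.04521634e-05,
        1.27371431e+00, -3.68827766e-02]), 'joint_vel': array([-0.00072471, -0.00284339, -0.00208356,  0.00015029, -0.00125905,
       -0.0006906 ]), 'joint_torque': array([ 4.78326510e-04, -5.15902340e+01, -3.67960954e+01, -1.55466255e-04,
        8.06272816e-03, -2.60511911e-05]), 'tool_pos': array([0.30048566, 0.60379171, 0.24121851]), 'tcp_rot': array([-0.86356824,  1.39459571,  0.86212572]), 'wrist_force': array([ 0.03418896,  0.98781995, -0.69759324]), 'torque': array([ 0.00988908, -0.03624708,  0.00597352]), 'width': 1.000199281348735}
```

View pics/scene_0.png

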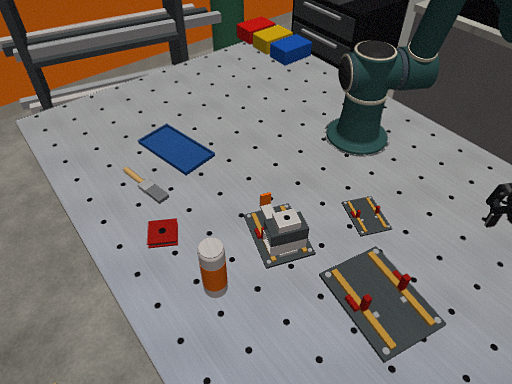

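View pics/top_0.png

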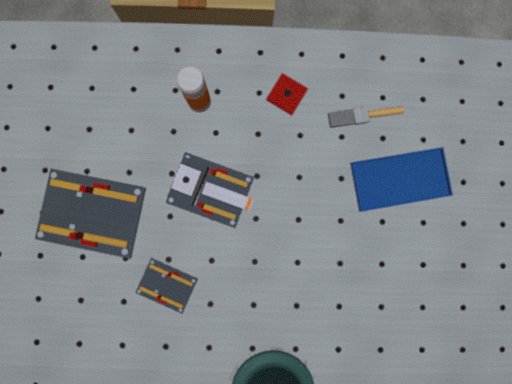

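View pics/wrist_0.png

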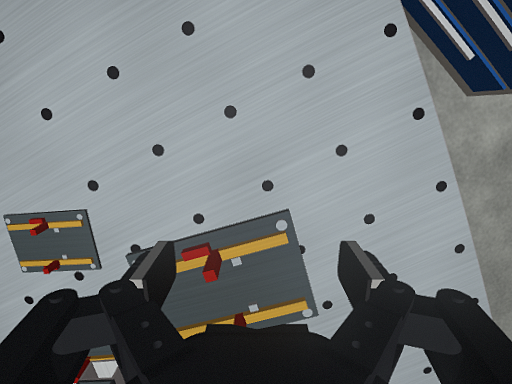

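Three fixtures appear in the top view: a large one at (90,213), a small one at (167,285), and a middle-sized one at (210,190). The middle one carries the stack, with the orange tab at (249,203), so it fits the description. I'll check it in an enlarged crop.

```bash
python3 - <<'E'
from h import *
c=load('top','0'); crop(c,155,140,110,100,7,'top_crop0')
s=load('scene','0'); crop(s,230,180,100,95,8,'scene_crop0')
crop(c,340,140,125,80,6,'tray0')
E
```

```text
(no output)
```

View pics/top_crop0.png

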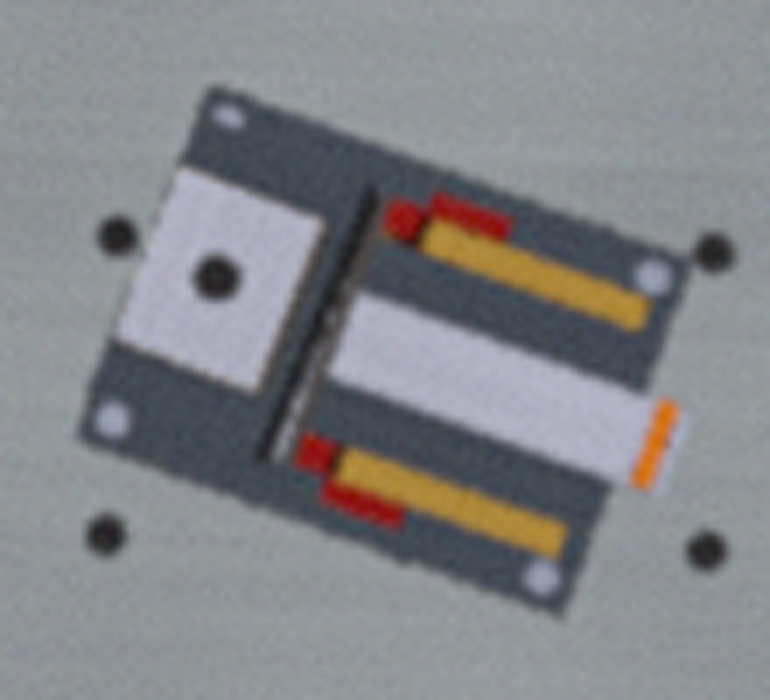

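View pics/scene_crop0.png

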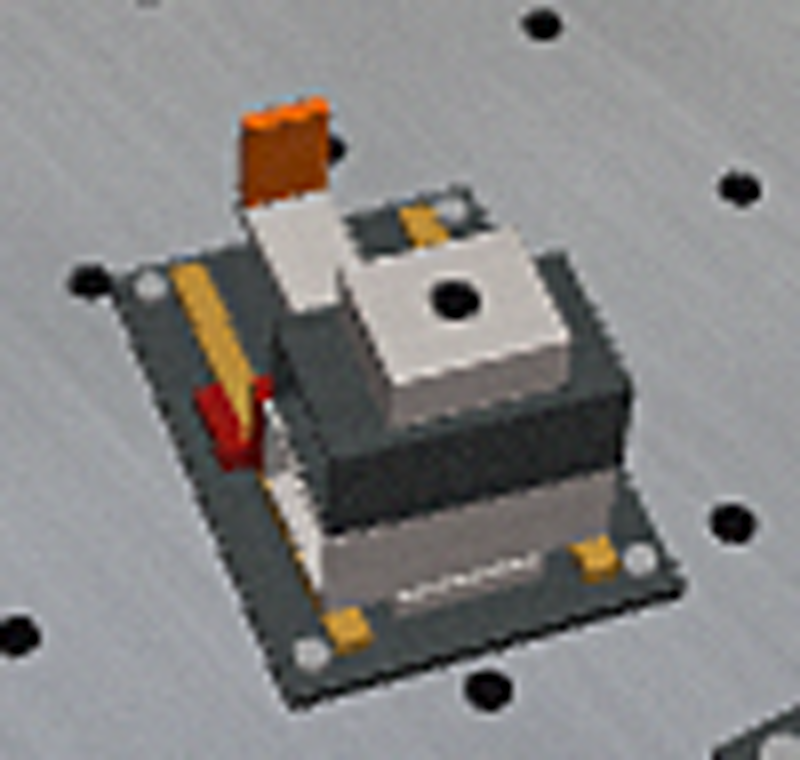

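View pics/tray0.png

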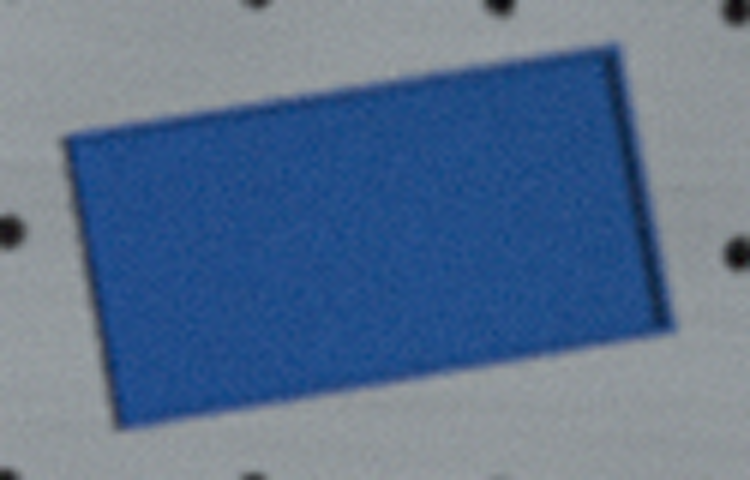

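```bash
python3 - <<'E'
from h import *
c=load('top','0')
def P(a,b,u0,v0,k,z): return pz(c,(a+.5)/k-.5+u0,(b+.5)/k-.5+v0,z)
F=[P(a,b,155,140,7,.008)[:2] for a,b in [(210,88),(690,262),(562,615),(82,437)]]
F=np.array(F); print('fix corners',F.round(4))
# model pts: (120,70)?? order: rear right.. compute
cen=F.mean(0); fx=(F[0]+F[3]-F[1]-F[2])/2; print('len',np.linalg.norm(fx),np.linalg.norm((F[0]+F[1]-F[2]-F[3])/2))
ex=fx/np.linalg.norm(fx); fy=(F[2]+F[3]-F[0]-F[1])/2; 
yaw=np.arctan2(ex[1],ex[0]); ey=np.array([-ex[1],ex[0]]); print('dot',fy@ey, 'fy.ex',fy@ex)
org=cen-ex*.025; print('fixture',org,np.degrees(yaw))
def inF(p): d=np.asarray(p)[:2]-org; return np.array([d@ex,d@ey])
for nm,(a,b),z in [('tab',(656,444),.06),('plate mid left',(362,292),.018),('pl low left',(328,378),.018),('pl',(648,390),.018),('pl',(612,483),.018),
  ('blk',(181,167),.1055+.018-.018+.0),('blk',(323,219),.1255),('blk',(256,390),.1255),('blk',(116,340),.1255)]:
    p=P(a,b,155,140,7,z); print(nm,p.round(4),(inF(p)*1e3).round(1))
t=[(660,398),(680,402),(655,490),(632,486)]
for a,b in t: print('tab c',(inF(P(a,b,155,140,7,.06))*1e3).round(1))
# depth check
for a,b in [(656,444),(215,230),(450,380),(500,250)]:
    u,v=a/7+155,b/7+140; print('d',pd(c,u,v).round(4))
T=np.array([P(a,b,340,140,6,.015)[:2] for a,b in [(65,137),(617,43),(675,328),(118,430)]])
print('tray',T.round(4),T.mean(0)); d=T[1]+T[2]-T[0]-T[3]; print(np.linalg.norm(d)/2,np.linalg.norm(T[0]+T[1]-T[2]-T[3])/2,np.degrees(np.arctan2(d[1],d[0])))
# scene tab
s=load('scene','0')
for a,b in [(243,115),(328,97)]: print('scene tab top rear edge',(inF(pz(s,(a+.5)/8-.5+230,(b+.5)/8-.5+180,.06))*1e3).round(1))
E
```

```text
fix corners [[0.6043 0.2433]
 [0.5453 0.0652]
 [0.415  0.1081]
 [0.4748 0.2848]]
len 0.18706224820073986 0.13657698627218964
dot 0.1365719135834569 fy.ex -0.0011771148400532936
fixture [0.50192007 0.15165103] 71.49919372822646
tab [0.4765 0.0757 0.06  ] [-80.1   0. ]
plate mid left [0.5299 0.1837 0.018 ] [ 39.2 -16.3]
pl low left [0.4983 0.1948 0.018 ] [39.8 17.1]
pl [0.4973 0.0792 0.018 ] [-70.2 -18.6]
pl [0.4633 0.0912 0.018 ] [-69.6  17.4]
blk [0.5619 0.2349 0.1055] [ 98.  -30.4]
blk [0.5437 0.1849 0.1255] [ 44.8 -29.1]
blk [0.488  0.2044 0.1255] [45.6 29.9]
blk [0.5027 0.2498 0.1255] [93.4 30.4]
tab c [-75.9 -15.4]
tab c [-82.9 -16.5]
tab c [-85.3  15.1]
tab c [-77.3  16.5]
d [0.4755 0.0746 0.0603]
d [0.5384 0.2188 0.1239]
d [0.4979 0.1498 0.0164]
d [0.5461 0.1335 0.013 ]
tray [[ 0.5901 -0.1846]
 [ 0.6399 -0.4297]
 [ 0.5155 -0.4553]
 [ 0.4648 -0.2091]] [ 0.55255593 -0.31964964]
0.2507427641262773 0.1273319356850932 -78.42777841401323
scene tab top rear edge [-80.6 -16.9]
scene tab top rear edge [-79.2  14.8]
```

```bash
python3 - <<'E'
from h import *
s=bot.read_state(); M=R.from_rotvec(s['tcp_rot']).as_matrix(); print(M.round(3))
print('tool z yaw',np.degrees(np.arctan2(M[1,2],M[0,2])),np.degrees(s['q']))
yaw=71.5
for k in (0,180):
    y=np.radians(yaw+k); z=np.array([np.cos(y),np.sin(y),0]); x=np.array([0,0,-1.]); G=np.stack([x,np.cross(z,x),z],1)
    rel=M.T@G; print(k,np.degrees(R.from_matrix(rel).as_rotvec()).round(2))
    for tz in (.138,.038):
        p=np.array([.5019+.317*-.0805, .1517+.948*-.0805,tz]); print(p,(M.T@(p-s['tool_pos'])).round(4))
E
```

```text
[[-0.001 -0.895  0.446]
 [-0.002  0.446  0.895]
 [-1.     0.    -0.002]]
tool z yaw 63.538587148806194 [ 6.14256993e+01  1.51601143e+01  9.19653247e+01  1.17182265e-03
  7.29784545e+01 -2.11322744e+00]
0 [-7.96 -0.1  -0.01]
[0.4763815 0.075386  0.138    ] [ 0.1039 -0.3929 -0.3945]
[0.4763815 0.075386  0.038    ] [ 0.2039 -0.3929 -0.3943]
180 [ 1.7204e+02 -2.0000e-02  1.6000e-01]
[0.4763815 0.075386  0.138    ] [ 0.1039 -0.3929 -0.3945]
[0.4763815 0.075386  0.038    ] [ 0.2039 -0.3929 -0.3943]
```

Request:
step_arm(
  targets=[0,-0.393,-0.394,-8,0,0,0,0,-0.393,-0.394,-8,0,0,0,0,-0.393,-0.394,-8,0,0,0,0,-0.393,-0.394,-8,0,0,0,0,-0.393,-0.394,-8,0,0,0,0,-0.393,-0.394,-8,0,0,0,0,-0.393,-0.394,-8,0,0,0,0,-0.393,-0.394,-8,0,0,0,0,-0.393,-0.394,-8,0,0,0,0,-0.393,-0.394,-8,0,0,0,0,-0.393,-0.394,-8,0,0,0,0.08,-0.393,-0.394,-8,0,0,0,0.08,-0.393,-0.394,-8,0,0,0,0.08,-0.393,-0.394,-8,0,0,0],
)

```text
time: 1.9
tool_pos: [0.4754, 0.0774, 0.1609]
tcp_rot: [-0.969, 1.348, 0.972]
wrist_force: [-0.4, -0.5, 0.6]
width: 0.996
```

```bash
python3 - <<'E'
from h import *
c=cap('wrist','1'); s=bot.read_state(); print(s)
M=R.from_rotvec(s['tcp_rot']).as_matrix(); print(M.round(4))
E
```

```text
{'time': 1.95, 'q': array([ 1.09267265e-01, -3.53151058e-02,  2.08896929e+00,  1.13791635e-04,
        1.08849934e+00, -1.14108158e+00]), 'joint_vel': array([-0.00771084, -0.0195421 , -0.03821087, -0.00114695, -0.00506254,
       -0.00124501]), 'joint_torque': array([ 4.27009282e-02, -3.07919633e+01, -3.24552441e+01,  2.40126246e-03,
        7.76824867e-02,  2.24633652e-03]), 'tool_pos': array([0.47695395, 0.07740739, 0.16264731]), 'tcp_rot': array([-0.96969858,  1.3443949 ,  0.97030253]), 'wrist_force': array([ 0.0222464 , -0.30459972, -0.57825252]), 'torque': array([-0.00972348, -0.00904216,  0.04278305]), 'width': 1.0007093339089355}
[[-6.000e-04 -9.491e-01  3.150e-01]
 [ 0.000e+00  3.150e-01  9.491e-01]
 [-1.000e+00  6.000e-04 -1.000e-04]]
```

View pics/wrist_1.png

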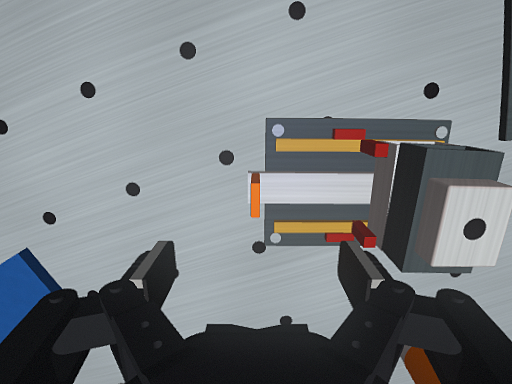

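```bash
python3 - <<'E'
from h import *
c=load('wrist','1'); crop(c,240,110,160,145,5,'w1c')
E
```

```text
(no output)
```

View pics/w1c.png

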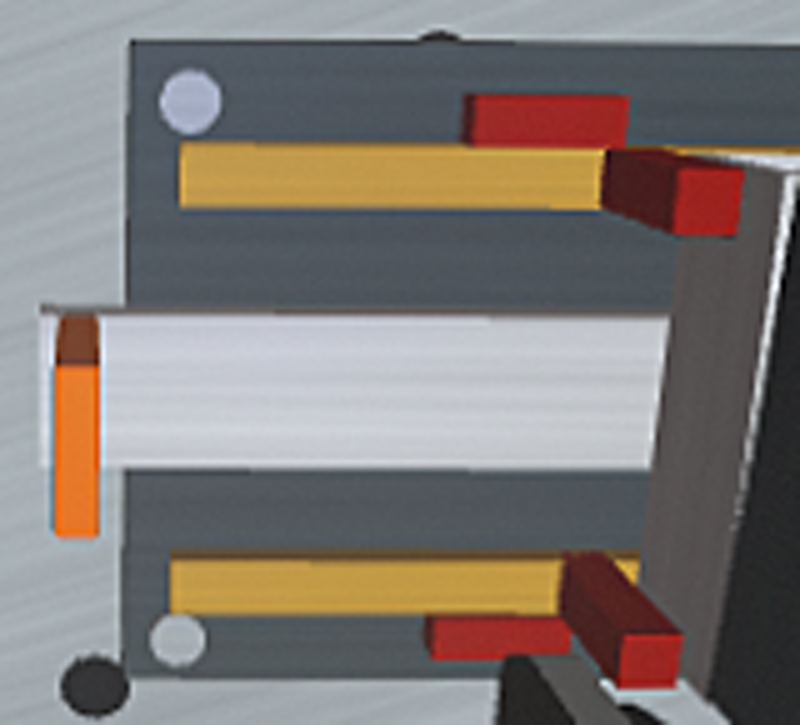

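```bash
cat >> h.py <<'E'
def setf(org,yaw):
    ex=np.array([np.cos(yaw),np.sin(yaw)]);ey=np.array([-ex[1],ex[0]])
    return (lambda p:np.array([(np.asarray(p)[:2]-org)@ex,(np.asarray(p)[:2]-org)@ey])), (lambda f: org+ex*f[0]+ey*f[1])
E
python3 - <<'E'
from h import *
c=load('wrist','1')
def P(a,b,z): return pz(c,(a+.5)/5-.5+240,(b+.5)/5-.5+110,z)
A=P(130,40,.008);B=P(122,678,.008);C=P(800,44,.008)
print(np.linalg.norm(A-B))
d=(B-A)[:2]; print('yaw from left edge',np.degrees(np.arctan2(d[1],d[0]))-90, 'from top', np.degrees(np.arctan2(*(C-A)[[1,0]])))
g=[P(180,208,.0155),P(600,208,.0155),P(172,553,.0155),P(560,553,.0155)]
print('guide yaw',[np.degrees(np.arctan2(*(g[i+1]-g[i])[[1,0]])) for i in (0,2)])
yaw=np.radians(71.5)
ex=np.array([np.cos(yaw),np.sin(yaw)])
org=(A+B)[:2]/2+ex*.07
print('org',org); inF,_=setf(org,yaw)
for n,q in dict(A=A,B=B,g0=g[0],g1=g[1],g2=g[2],g3=g[3],stopA=P(677,236,.052),stopA2=P(742,234,.052),stopB=P(615,635,.052),
  pu0=P(42,316,.018),pu1=P(668,319,.018),pl0=P(42,467,.018),pl1=P(652,468,.018),t0=P(55,365,.06),t1=P(99,365,.06),t2=P(99,538,.06),t3=P(54,538,.06)).items(): print(n,(inF(q)*1e3).round(1))
s=bot.read_state(); print('tcp',inF(s['tool_pos'])*1e3, s['tool_pos'])
E
```

```text
0.13871281810398536
yaw from left edge -108.5973902249423 from top 71.7547240823797
guide yaw [np.float64(71.84465154387686), np.float64(71.5323630589805)]
org [0.50215919 0.14970293]
A [-69.9  69.4]
B [-70.1 -69.4]
g0 [-59.8  37.2]
g1 [24.1 37.7]
g2 [-60.  -36.1]
g3 [ 23.3 -36.1]
stopA [24.8 37.7]
stopA2 [36.3 38.2]
stopB [ 22.1 -38.3]
pu0 [-87.3  15.8]
pu1 [39.5 15.7]
pl0 [-87.5 -16.1]
pl1 [ 39.9 -16.1]
t0 [-83.8  16.1]
t1 [-76.2  16.1]
t2 [-76.  -15.6]
t3 [-84.1 -15.6]
tcp [-76.55731227   0.96301095] [0.47695395 0.07740739 0.16264731]
```

Request:
step_arm(
  targets=[0.06,-0.001,-0.0035,0,0,0,0,0.1,-0.001,-0.0035,0,0,0,0,0.124,-0.001,-0.0035,0,0,0,0,0.124,-0.001,-0.0035,0,0,0,0,0.124,-0.001,-0.0035,0,0,0,0,0.124,-0.001,-0.0035,0,0,0,0],
)

```text
time: 2.7
tool_pos: [0.4789, 0.0731, 0.0405]
tcp_rot: [-0.97, 1.341, 0.967]
wrist_force: [0.2, -0.7, 0.4]
width: 0.999
```

```bash
python3 - <<'E'
from h import *
c=cap('wrist','2'); s=bot.read_state(); print(s)
inF,_=setf(np.array([.50216,.1497]),np.radians(71.55)); print(inF(s['tool_pos'])*1e3)
E
```

```text
{'time': 2.75, 'q': array([ 1.00029405e-01,  1.27433110e-01,  2.18330331e+00,  3.63960738e-05,
        8.27309819e-01, -1.14872462e+00]), 'joint_vel': array([-0.00163889,  0.00356684,  0.00992854,  0.00082182, -0.00290964,
        0.00043104]), 'joint_torque': array([ 2.21812242e-02, -3.54185271e+01, -2.83607125e+01,  1.09025925e-03,
       -1.21381937e-02,  2.05967590e-04]), 'tool_pos': array([0.47855901, 0.07306444, 0.04015983]), 'tcp_rot': array([-0.9697641 ,  1.34135669,  0.96686159]), 'wrist_force': array([ 0.48658699, -0.34631054,  1.0399023 ]), 'torque': array([-0.00568964,  0.01530427,  0.02606265]), 'width': 1.000762671856342}
[-80.1656816   -1.86548584]
```

View pics/wrist_2.png

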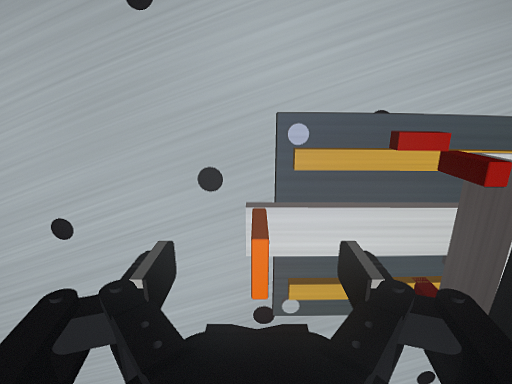

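Request:
step_arm(
  targets=[0.002,0.002,0,0,0,0,0,0.002,0.002,0,0,0,0,150,0.002,0.002,0,0,0,0,200,0.002,0.002,0,0,0,0,220,0.002,0.002,0,0,0,0,235,0.002,0.002,0,0,0,0,255,0.002,0.002,0,0,0,0,255,0.002,0.002,0,0,0,0,255,0.002,0.002,0,0,0,0,255],
  squeeze=30,
)

```text
time: 3.88
tool_pos: [0.4753, 0.0736, 0.0364]
tcp_rot: [-0.969, 1.344, 0.968]
wrist_force: [2.1, 1.8, -1.3]
width: 0.092
```

```bash
cat > st.py <<'E'
from h import *
s=bot.read_state()
inF,_=setf(np.array([.50216,.1497]),np.radians(71.55)); p=inF(s['tool_pos'])*1e3
M=R.from_rotvec(s['tcp_rot']).as_matrix()
ya=np.degrees(np.arctan2(M[1,2],M[0,2]))-71.55
yw=np.radians(71.55); ex=np.array([np.cos(yw),np.sin(yw),0]);ey=np.array([-ex[1],ex[0],0])
f=s['wrist_force'];t=s['torque']
print('t %.2f x %.2f y %.2f z %.2f yaw %.2f w %.3f | F x %.2f y %.2f z %.2f | T x %.3f y %.3f z %.3f'%(s['time'],*p,s['tool_pos'][2]*1e3,ya,s['width'],f@ex,f@ey,f[2],t@ex,t@ey,t[2]))
E
python3 st.py
```

```text
t 3.88 x -80.69 y 1.42 z 36.37 yaw -0.01 w 0.092 | F x 2.41 y -1.40 z -1.34 | T x -0.120 y -0.330 z -0.051
```

Request:
step_arm(
  targets=[0,0,-0.001,0,0,0,255,0,0,-0.002,0,0,0,255,0,0,-0.003,0,0,0,255,0,0,-0.004,0,0,0,255,0,0,-0.005,0,0,0,255,0,0,-0.006,0,0,0,255],
  squeeze=50,
)

```text
time: 4.62
tool_pos: [0.4732, 0.0678, 0.0364]
tcp_rot: [-0.969, 1.344, 0.969]
wrist_force: [2.1, 4.2, 0.3]
width: 0.089
```

```bash
python3 st.py
```

```text
t 4.62 x -86.83 y 1.55 z 36.39 yaw -0.01 w 0.089 | F x 4.68 y -0.61 z 0.28 | T x -0.002 y -0.768 z -0.049
```

Request:
step_arm(
  targets=[0,0,-0.001,0,0,0,255,0,0,-0.002,0,0,0,255,0,0,-0.003,0,0,0,255,0,0,-0.004,0,0,0,255,0,0,-0.005,0,0,0,255,0,0,-0.006,0,0,0,255,0,0,-0.007,0,0,0,255],
)

```text
time: 5.5
tool_pos: [0.471, 0.0612, 0.0364]
tcp_rot: [-0.968, 1.344, 0.969]
wrist_force: [1.8, 6.7, -0.2]
width: 0.088
```

```bash
python3 st.py
```

```text
t 5.50 x -93.77 y 1.55 z 36.40 yaw -0.02 w 0.088 | F x 6.89 y 0.41 z -0.19 | T x 0.028 y -0.721 z 0.039
```

Request:
step_arm(
  targets=[0,0,-0.0005,0,0,0,255,0,0,-0.001,0,0,0,255,0,0,-0.0015,0,0,0,255,0,0,-0.002,0,0,0,255],
)

```text
time: 6.0
tool_pos: [0.4704, 0.0594, 0.0364]
tcp_rot: [-0.968, 1.344, 0.969]
wrist_force: [2.5, 5.0, 0.4]
width: 0.088
```

```bash
python3 st.py
```

```text
t 6.00 x -95.74 y 1.58 z 36.38 yaw -0.02 w 0.088 | F x 5.53 y -0.79 z 0.44 | T x 0.019 y -0.775 z 0.023
```

Request:
step_arm(
  targets=[0,0,-0.0005,0,0,0,255,0,0,-0.001,0,0,0,255,0,0,-0.0015,0,0,0,255,0,0,-0.002,0,0,0,255],
)

```text
time: 6.5
tool_pos: [0.4698, 0.0575, 0.0364]
tcp_rot: [-0.968, 1.344, 0.969]
wrist_force: [1.4, 6.0, -0.1]
width: 0.088
```

```bash
python3 st.py
```

```text
t 6.50 x -97.69 y 1.54 z 36.40 yaw -0.02 w 0.088 | F x 6.14 y 0.59 z -0.10 | T x -0.050 y -0.764 z 0.008
```

Request:
step_arm(
  targets=[0,0,-0.0004,0,0,0,255,0,0,-0.0008,0,0,0,255,0,0,-0.0012,0,0,0,255,0,0,-0.0016,0,0,0,255],
)

```text
time: 7.0
tool_pos: [0.4693, 0.056, 0.0364]
tcp_rot: [-0.968, 1.344, 0.969]
wrist_force: [1.3, 6.2, 0.3]
width: 0.085
```

```bash
python3 st.py
```

```text
t 7.00 x -99.26 y 1.57 z 36.40 yaw -0.02 w 0.085 | F x 6.26 y 0.75 z 0.29 | T x -0.017 y -0.812 z -0.027
```

Request:
step_arm(
  targets=[0,0,-0.0003,0,0,0,255,0,0,-0.0006,0,0,0,255,0,0,-0.0009,0,0,0,255,0,0,-0.0012,0,0,0,255],
)

```text
time: 7.5
tool_pos: [0.4689, 0.0549, 0.0364]
tcp_rot: [-0.968, 1.344, 0.969]
wrist_force: [2.3, 5.0, 0.1]
width: 0.085
```

```bash
python3 st.py
```

```text
t 7.50 x -100.47 y 1.56 z 36.40 yaw -0.02 w 0.085 | F x 5.46 y -0.64 z 0.08 | T x -0.005 y -0.803 z 0.016
```

Request:
step_arm(
  targets=[0,0,-0.0003,0,0,0,255,0,0,-0.0006,0,0,0,255,0,0,-0.0009,0,0,0,255],
)

```text
time: 7.88
tool_pos: [0.4688, 0.0546, 0.0364]
tcp_rot: [-0.967, 1.343, 0.969]
wrist_force: [3.0, 10.0, -1.7]
width: 0.089
```

```bash
python3 st.py
```

```text
t 7.88 x -100.79 y 1.52 z 36.38 yaw -0.04 w 0.089 | F x 10.38 y 0.35 z -1.68 | T x 0.100 y -1.230 z -0.025
```

Request:
step_arm(
  targets=[0,0,-0.0002,0,0,0,255,0,0,-0.0003,0,0,0,255],
)

```text
time: 8.12
tool_pos: [0.4689, 0.0546, 0.0364]
tcp_rot: [-0.967, 1.343, 0.969]
wrist_force: [3.4, 9.7, -1.4]
width: 0.085
```

```bash
python3 st.py
```

```text
t 8.12 x -100.80 y 1.48 z 36.41 yaw -0.04 w 0.085 | F x 10.28 y -0.17 z -1.40 | T x -0.021 y -1.342 z -0.041
```

Request:
step_arm(
  targets=[0,0,0,0,0,0,255],
)

```text
time: 8.25
tool_pos: [0.4689, 0.0546, 0.0364]
tcp_rot: [-0.967, 1.343, 0.969]
wrist_force: [3.1, 9.5, -2.1]
width: 0.089
```

```bash
python3 st.py
```

```text
t 8.25 x -100.79 y 1.48 z 36.40 yaw -0.04 w 0.089 | F x 10.00 y 0.02 z -2.12 | T x 0.029 y -1.393 z 0.039
```

```bash
python3 - <<'E'
from h import *
yw=np.radians(71.55); ex=np.array([np.cos(yw),np.sin(yw),0]);ey=np.array([-ex[1],ex[0],0])
A=[]
for i in range(14):
    c=bot.read_camera('wrist'); s=bot.read_state(); f=s['wrist_force'];t=s['torque']
    A.append([f@ex,f@ey,f[2],t@ex,t@ey,t[2]])
A=np.array(A); print(A.mean(0).round(3),(A.std(0)/14**.5).round(3))
import pickle; pickle.dump(c,open('pics/wrist_3.pkl','wb')); crop(c,200,110,160,145,5,'w3c')
E
python3 st.py
```

```text
[10.081  0.09  -1.829  0.038 -1.357  0.021] [0.092 0.117 0.132 0.01  0.006 0.01 ]
t 8.95 x -100.78 y 1.50 z 36.40 yaw -0.04 w 0.085 | F x 9.98 y 0.26 z -1.24 | T x 0.017 y -1.322 z 0.009
```

View pics/w3c.png

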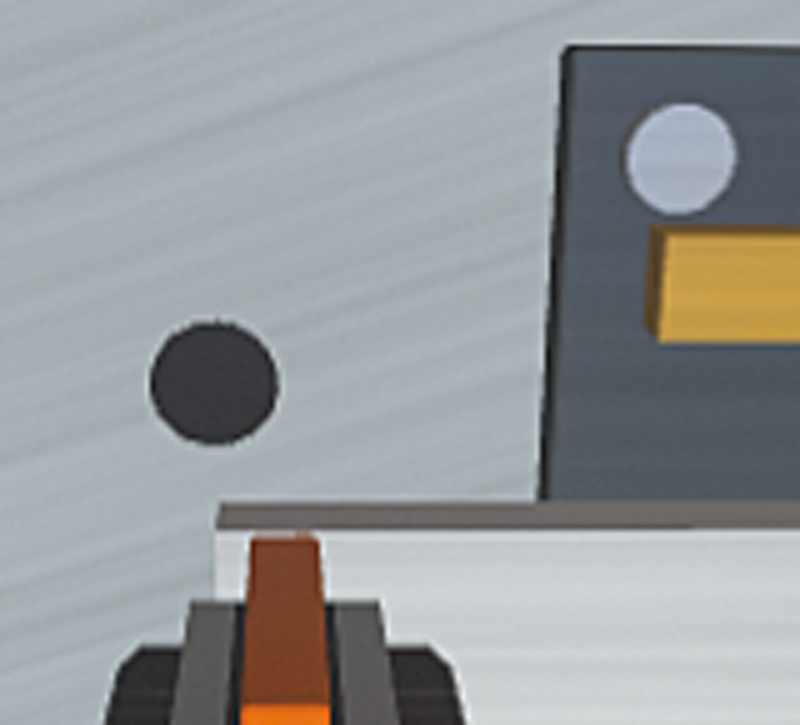

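Request:
step_arm(
  targets=[0,0.0001,0.0012,0,0,0,255,0,0.0004,0.0025,0,0,0,255,0,0.0007,0.0038,0,0,0,255,0,0.001,0.005,0,0,0,255,0,0.0014,0.004,0,0,0,255,0,0.0017,0.003,0,0,0,255,0,0.002,0.002,0,0,0,255,0,0.002,0.0014,0,0,0,255],
  squeeze=80,
)

```text
time: 9.95
tool_pos: [0.4671, 0.0559, 0.0364]
tcp_rot: [-0.968, 1.344, 0.969]
wrist_force: [2.2, 4.1, 1.4]
width: 0.081
```

```bash
python3 st.py
```

```text
t 9.95 x -100.11 y 3.54 z 36.44 yaw -0.02 w 0.081 | F x 4.55 y -0.82 z 1.45 | T x -0.126 y -0.570 z -0.149
```

Request:
step_arm(
  targets=[0,0,-0.0003,0,0,0,255,0,0,-0.0006,0,0,0,255,0,0,-0.0009,0,0,0,255],
)

```text
time: 10.32
tool_pos: [0.4669, 0.0553, 0.0364]
tcp_rot: [-0.968, 1.343, 0.969]
wrist_force: [3.1, 7.1, 1.3]
width: 0.075
```

```bash
python3 st.py
```

```text
t 10.32 x -100.70 y 3.54 z 36.44 yaw -0.03 w 0.075 | F x 7.75 y -0.69 z 1.26 | T x -0.123 y -0.952 z -0.045
```

Request:
step_arm(
  targets=[0,0.0001,0.001,0,0,0,255,0,0.0004,0.0022,0,0,0,255,0,0.0008,0.0034,0,0,0,255,0,0.0012,0.0045,0,0,0,255,0,0.0016,0.0035,0,0,0,255,0,0.002,0.0025,0,0,0,255,0,0.002,0.0016,0,0,0,255,0,0.002,0.001,0,0,0,255],
)

```text
time: 11.32
tool_pos: [0.4652, 0.0567, 0.0364]
tcp_rot: [-0.968, 1.344, 0.969]
wrist_force: [2.2, 3.3, 4.4]
width: 0.082
```

```bash
python3 st.py
```

```text
t 11.32 x -99.96 y 5.61 z 36.45 yaw -0.01 w 0.082 | F x 3.77 y -1.01 z 4.43 | T x -0.200 y -0.668 z -0.090
```

Request:
step_arm(
  targets=[0,0,-0.0003,0,0,0,255,0,0,-0.0006,0,0,0,255,0,0,-0.0009,0,0,0,255],
)

```text
time: 11.7
tool_pos: [0.4649, 0.056, 0.0364]
tcp_rot: [-0.968, 1.344, 0.969]
wrist_force: [2.4, 6.6, 3.5]
width: 0.083
```

```bash
python3 st.py
```

```text
t 11.70 x -100.70 y 5.65 z 36.44 yaw -0.01 w 0.083 | F x 6.99 y -0.17 z 3.47 | T x -0.116 y -0.977 z -0.033
```

Request:
step_arm(
  targets=[0,0,-0.0003,0,0,0,255,0,0,-0.0005,0,0,0,255],
)

```text
time: 11.95
tool_pos: [0.4649, 0.0559, 0.0364]
tcp_rot: [-0.968, 1.343, 0.969]
wrist_force: [3.6, 7.3, 2.7]
width: 0.082
```

```bash
python3 st.py
```

```text
t 11.95 x -100.74 y 5.62 z 36.43 yaw -0.02 w 0.082 | F x 8.04 y -1.14 z 2.66 | T x -0.094 y -1.172 z -0.031
```

```bash
python3 - <<'E'
from h import *
c=cap('wrist','4'); crop(c,230,90,282,180,2.8,'w4c')
c=cap('top','4'); crop(c,155,140,110,100,7,'t4c')
E
```

```text
(no output)
```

View pics/w4c.png

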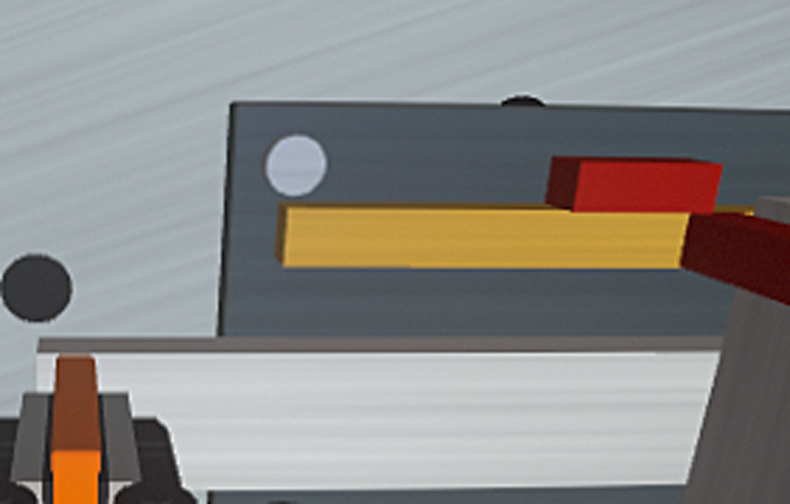

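View pics/t4c.png

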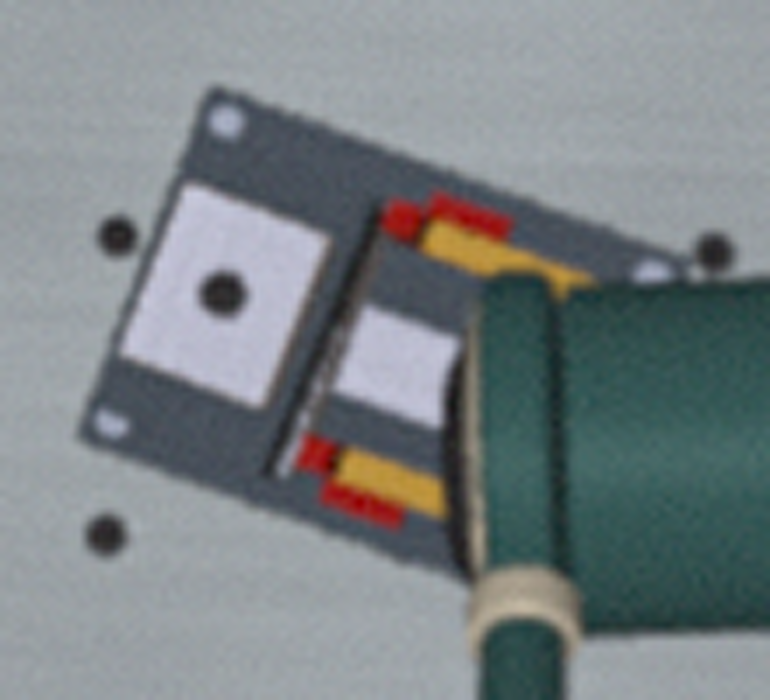

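```bash
python3 - <<'E'
from h import *
c=load('wrist','4'); inF,_=setf(np.array([.50216,.1497]),np.radians(71.55))
def P(a,b,z): return (inF(pz(c,(a+.5)/2.8-.5+230,(b+.5)/2.8-.5+90,z))*1e3).round(1)
for n,a,b,z in [('g',284,266,.0155),('g',680,268,.0155),('fc',233,102,.008),('fc2',780,110,.008),('pu',40,353,.018),('pu',400,353,.018),('pu',715,352,.018),('pl',215,491,.018),('pl',450,488,.018),('pl',680,486,.018)]: print(n,P(a,b,z))
c=load('top','4')
for a,b,z in [(362,306,.018),(333,390,.018),(186,180,.123),(330,240,.123),(262,408,.123),(120,355,.123)]: print((inF(pz(c,(a+.5)/7-.5+155,(b+.5)/7-.5+140,z))*1e3).round(1))
E
```

```text
g [-59.9  37.9]
g [24.2 37.5]
fc [-70.5  69.8]
fc2 [45.9 69.9]
pu [-109.4   20.2]
pu [-34.9  19.9]
pu [34.5 19.6]
pl [-71.7 -12.1]
pl [-19.6 -12. ]
pl [ 34.3 -12.7]
[ 39.2 -10.8]
[38.4 21.4]
[ 92.9 -25.1]
[ 42.4 -22.8]
[43.9 35.5]
[92.8 35.2]
```

Request:
step_arm(
  targets=[0,0.0001,0.001,0,0,0,255,0,0.0004,0.0022,0,0,0,255,0,0.0008,0.0034,0,0,0,255,0,0.0012,0.0046,0,0,0,255,0,0.0016,0.0036,0,0,0,255,0,0.002,0.0026,0,0,0,255,0,0.002,0.0018,0,0,0,255,0,0.002,0.0012,0,0,0,255],
)

```text
time: 13.05
tool_pos: [0.4632, 0.057, 0.0364]
tcp_rot: [-0.968, 1.344, 0.969]
wrist_force: [3.6, 4.4, 5.0]
width: 0.079
```

```bash
python3 st.py
```

```text
t 13.05 x -100.23 y 7.60 z 36.44 yaw -0.01 w 0.079 | F x 5.27 y -2.02 z 4.97 | T x -0.318 y -0.703 z -0.163
```

Request:
step_arm(
  targets=[0,0,-0.0003,0,0,0,255,0,0,-0.0006,0,0,0,255,0,0,-0.0009,0,0,0,255],
)

```text
time: 13.42
tool_pos: [0.463, 0.0566, 0.0365]
tcp_rot: [-0.968, 1.343, 0.969]
wrist_force: [4.0, 7.1, 3.7]
width: 0.082
```

```bash
python3 st.py
```

```text
t 13.43 x -100.70 y 7.64 z 36.46 yaw -0.01 w 0.082 | F x 7.97 y -1.52 z 3.70 | T x -0.228 y -0.966 z -0.163
```

Request:
step_arm(
  targets=[0,0,-0.0003,0,0,0,255,0,0,-0.0005,0,0,0,255],
)

```text
time: 13.68
tool_pos: [0.463, 0.0565, 0.0365]
tcp_rot: [-0.968, 1.343, 0.969]
wrist_force: [3.6, 8.2, 3.2]
width: 0.08
```

```bash
python3 st.py
```

```text
t 13.68 x -100.80 y 7.62 z 36.45 yaw -0.02 w 0.080 | F x 8.95 y -0.85 z 3.18 | T x -0.304 y -1.200 z -0.072
```

Request:
step_arm(
  targets=[0,0.0001,0.001,0,0,0,255,0,0.0004,0.0022,0,0,0,255,0,0.0008,0.0034,0,0,0,255,0,0.0012,0.0046,0,0,0,255,0,0.0016,0.0036,0,0,0,255,0,0.002,0.0026,0,0,0,255,0,0.002,0.0018,0,0,0,255,0,0.002,0.0011,0,0,0,255],
)

```text
time: 14.68
tool_pos: [0.4611, 0.0575, 0.0364]
tcp_rot: [-0.968, 1.344, 0.969]
wrist_force: [3.2, 4.6, 4.8]
width: 0.085
```

```bash
python3 st.py
```

```text
t 14.68 x -100.49 y 9.73 z 36.43 yaw -0.00 w 0.085 | F x 5.34 y -1.55 z 4.85 | T x -0.277 y -0.754 z -0.140
```

Request:
step_arm(
  targets=[0,0,-0.0003,0,0,0,255,0,0,-0.0006,0,0,0,255,0,0,-0.0009,0,0,0,255],
)

```text
time: 15.05
tool_pos: [0.461, 0.0572, 0.0365]
tcp_rot: [-0.968, 1.343, 0.969]
wrist_force: [4.4, 7.0, 4.6]
width: 0.083
```

```bash
python3 st.py
```

```text
t 15.05 x -100.81 y 9.78 z 36.45 yaw -0.01 w 0.083 | F x 8.01 y -2.00 z 4.63 | T x -0.250 y -1.152 z -0.167
```

Request:
step_arm(
  targets=[0,0,-0.0003,0,0,0,255,0,0,-0.0005,0,0,0,255],
)

```text
time: 15.3
tool_pos: [0.4608, 0.0569, 0.0364]
tcp_rot: [-0.967, 1.343, 0.969]
wrist_force: [3.6, 7.7, 4.9]
width: 0.08
```

```bash
python3 st.py
```

```text
t 15.30 x -101.15 y 9.87 z 36.44 yaw -0.01 w 0.080 | F x 8.43 y -1.01 z 4.85 | T x -0.234 y -1.089 z -0.110
```

Request:
step_arm(
  targets=[0,0,-0.0003,0,0,0,255,0,0,-0.0005,0,0,0,255],
)

```text
time: 15.55
tool_pos: [0.4606, 0.0565, 0.0364]
tcp_rot: [-0.967, 1.343, 0.97]
wrist_force: [3.6, 8.1, 4.5]
width: 0.085
```

```bash
python3 st.py
```

```text
t 15.55 x -101.59 y 9.93 z 36.44 yaw -0.01 w 0.085 | F x 8.79 y -0.91 z 4.54 | T x -0.207 y -1.118 z -0.127
```

Request:
step_arm(
  targets=[-0.0001,0,-0.0003,0,0,0,255,-0.0002,0,-0.0006,0,0,0,255,-0.0002,0,-0.0009,0,0,0,255],
)

```text
time: 15.92
tool_pos: [0.46, 0.0554, 0.0364]
tcp_rot: [-0.967, 1.344, 0.97]
wrist_force: [3.9, 6.1, 4.3]
width: 0.077
```

```bash
python3 st.py
```

```text
t 15.93 x -102.75 y 10.15 z 36.44 yaw -0.00 w 0.077 | F x 7.04 y -1.80 z 4.31 | T x -0.206 y -1.006 z -0.170
```

Request:
step_arm(
  targets=[0,0.0001,-0.0005,0,0,0,255,0,0.0003,-0.001,0,0,0,255,0,0.0004,-0.0015,0,0,0,255,0,0.0005,-0.002,0,0,0,255],
)

```text
time: 16.42
tool_pos: [0.459, 0.0537, 0.0364]
tcp_rot: [-0.967, 1.344, 0.97]
wrist_force: [2.9, 5.5, 3.3]
width: 0.078
```

```bash
python3 st.py
```

```text
t 16.43 x -104.74 y 10.58 z 36.45 yaw -0.01 w 0.078 | F x 6.08 y -0.98 z 3.25 | T x -0.291 y -1.019 z -0.162
```

Request:
step_arm(
  targets=[0,0,-0.0006,0,0,0,255,0,0,-0.0012,0,0,0,255,0,0,-0.0018,0,0,0,255,0,0,-0.0024,0,0,0,255],
)

```text
time: 16.92
tool_pos: [0.458, 0.0515, 0.0364]
tcp_rot: [-0.967, 1.344, 0.97]
wrist_force: [3.2, 7.6, 3.8]
width: 0.082
```

```bash
python3 st.py
```

```text
t 16.93 x -107.07 y 10.78 z 36.44 yaw 0.00 w 0.082 | F x 8.18 y -0.64 z 3.78 | T x -0.153 y -1.112 z -0.096
```

Request:
step_arm(
  targets=[0,0,-0.0008,0,0,0,255,0,0,-0.0016,0,0,0,255,0,0,-0.0024,0,0,0,255,0,0,-0.0032,0,0,0,255,0,0,-0.004,0,0,0,255],
)

```text
time: 17.55
tool_pos: [0.4567, 0.0478, 0.0364]
tcp_rot: [-0.967, 1.344, 0.97]
wrist_force: [2.4, 7.5, 5.2]
width: 0.081
```

```bash
python3 st.py
```

```text
t 17.55 x -111.01 y 10.91 z 36.43 yaw 0.01 w 0.081 | F x 7.91 y 0.12 z 5.24 | T x -0.086 y -1.218 z -0.019
```

Request:
step_arm(
  targets=[0,0,-0.001,0,0,0,255,0,0,-0.002,0,0,0,255,0,0,-0.003,0,0,0,255,0,0,-0.004,0,0,0,255,0,0,-0.005,0,0,0,255,0,0,-0.006,0,0,0,255],
)

```text
time: 18.3
tool_pos: [0.4547, 0.0422, 0.0364]
tcp_rot: [-0.967, 1.344, 0.971]
wrist_force: [2.4, 7.5, 4.3]
width: 0.078
```

```bash
python3 st.py; python3 - <<'E'
from h import *
c=cap('top','5'); crop(c,155,140,110,100,7,'t5c')
E
```

```text
t 18.30 x -116.96 y 10.98 z 36.41 yaw 0.01 w 0.078 | F x 7.86 y 0.05 z 4.30 | T x -0.107 y -1.229 z 0.015
```

View pics/t5c.png

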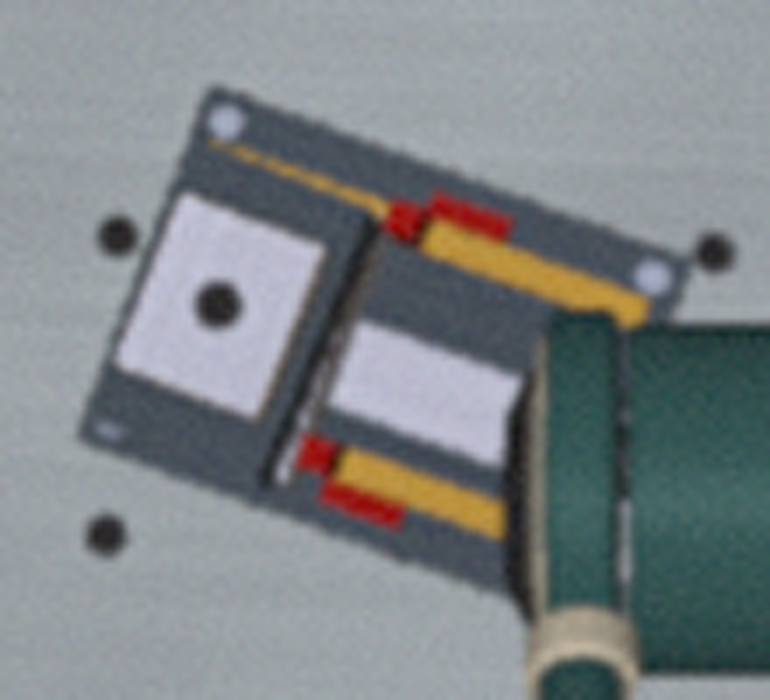

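Request:
step_arm(
  targets=[0,0,-0.001,0,0,0,255,0,0,-0.002,0,0,0,255,0,0,-0.003,0,0,0,255,0,0,-0.004,0,0,0,255,0,0,-0.005,0,0,0,255,0,0,-0.006,0,0,0,255,0,0,-0.007,0,0,0,255],
)

```text
time: 19.23
tool_pos: [0.452, 0.035, 0.0362]
tcp_rot: [-0.968, 1.345, 0.971]
wrist_force: [1.5, 4.6, 5.4]
width: 0.087
```

```bash
python3 st.py
```

```text
t 19.23 x -124.69 y 11.30 z 36.24 yaw 0.02 w 0.087 | F x 4.80 y 0.04 z 5.40 | T x -0.081 y -1.007 z 0.058
```

Request:
step_arm(
  targets=[0,0,-0.001,0,0,0,255,0,0,-0.002,0,0,0,255,0,0,-0.003,0,0,0,255,0,0,-0.004,0,0,0,255,0,0,-0.005,0,0,0,255,0,0,-0.006,0,0,0,255,0,0,-0.007,0,0,0,255],
)

```text
time: 20.1
tool_pos: [0.4496, 0.0283, 0.0362]
tcp_rot: [-0.967, 1.346, 0.971]
wrist_force: [2.2, 3.6, 5.8]
width: 0.082
```

```bash
python3 st.py
```

```text
t 20.10 x -131.83 y 11.43 z 36.15 yaw 0.02 w 0.082 | F x 4.08 y -0.94 z 5.83 | T x -0.087 y -1.010 z 0.041
```

Request:
step_arm(
  targets=[0,0,-0.001,0,0,0,255,0,0,-0.002,0,0,0,255,0,0,-0.003,0,0,0,255,0,0,-0.004,0,0,0,255,0,0,-0.005,0,0,0,255,0,0,-0.006,0,0,0,255,0,0,-0.007,0,0,0,255],
)

```text
time: 20.98
tool_pos: [0.4472, 0.0216, 0.0361]
tcp_rot: [-0.967, 1.346, 0.971]
wrist_force: [0.1, 4.1, 4.9]
width: 0.082
```

```bash
python3 st.py
```

```text
t 20.98 x -138.86 y 11.58 z 36.08 yaw 0.02 w 0.082 | F x 3.92 y 1.16 z 4.88 | T x -0.109 y -1.032 z 0.008
```

Request:
step_arm(
  targets=[0,0,-0.001,0,0,0,255,0,0,-0.002,0,0,0,255,0,-0.0001,-0.003,0,0,0,255,0,-0.0002,-0.004,0,0,0,255,0,-0.0003,-0.005,0,0,0,255,0,-0.0004,-0.006,0,0,0,255,0,-0.0004,-0.007,0,0,0,255,0,-0.0005,-0.008,0,0,0,255],
  squeeze=110,
)

```text
time: 21.98
tool_pos: [0.4449, 0.0138, 0.036]
tcp_rot: [-0.967, 1.346, 0.971]
wrist_force: [0.2, 3.2, 5.7]
width: 0.081
```

```bash
python3 st.py
```

```text
t 21.98 x -147.06 y 11.30 z 35.98 yaw 0.02 w 0.081 | F x 3.09 y 0.86 z 5.66 | T x -0.034 y -1.028 z 0.069
```

Request:
step_arm(
  targets=[0,0,-0.001,0,0,0,255,0,0,-0.002,0,0,0,255,0,-0.0001,-0.003,0,0,0,255,0,-0.0002,-0.0045,0,0,0,255,0,-0.0003,-0.006,0,0,0,255,0,-0.0004,-0.008,0,0,0,255,0,-0.0004,-0.01,0,0,0,255,0,-0.0005,-0.012,0,0,0,255],
)

```text
time: 22.98
tool_pos: [0.4416, 0.0021, 0.0359]
tcp_rot: [-0.967, 1.346, 0.971]
wrist_force: [0.1, 3.3, 4.5]
width: 0.079
```

```bash
python3 st.py
```

```text
t 22.98 x -159.21 y 10.71 z 35.89 yaw 0.02 w 0.079 | F x 3.14 y 0.95 z 4.48 | T x 0.028 y -0.960 z 0.030
```

Request:
step_arm(
  targets=[0,0,-0.002,0,0,0,255,0,0,-0.004,0,0,0,255,0,-0.0001,-0.006,0,0,0,255,0,-0.0002,-0.008,0,0,0,255,0,-0.0003,-0.01,0,0,0,255,0,-0.0004,-0.012,0,0,0,255,0,-0.0005,-0.013,0,0,0,255,0,-0.0005,-0.013,0,0,0,255],
)

```text
time: 23.98
tool_pos: [0.4391, -0.0111, 0.0363]
tcp_rot: [-0.969, 1.345, 0.969]
wrist_force: [-0.6, -0.4, 1.5]
width: 0.075
```

```bash
python3 st.py; python3 - <<'E'
from h import *
c=cap('top','6'); crop(c,155,140,110,100,7,'t6c')
c=cap('wrist','6')
c=cap('scene','6');crop(c,230,180,100,95,8,'s6c')
E
```

```text
t 23.98 x -172.50 y 8.94 z 36.30 yaw -0.00 w 0.075 | F x -0.57 y 0.44 z 1.47 | T x 0.061 y -0.035 z 0.012
```

View pics/t6c.png

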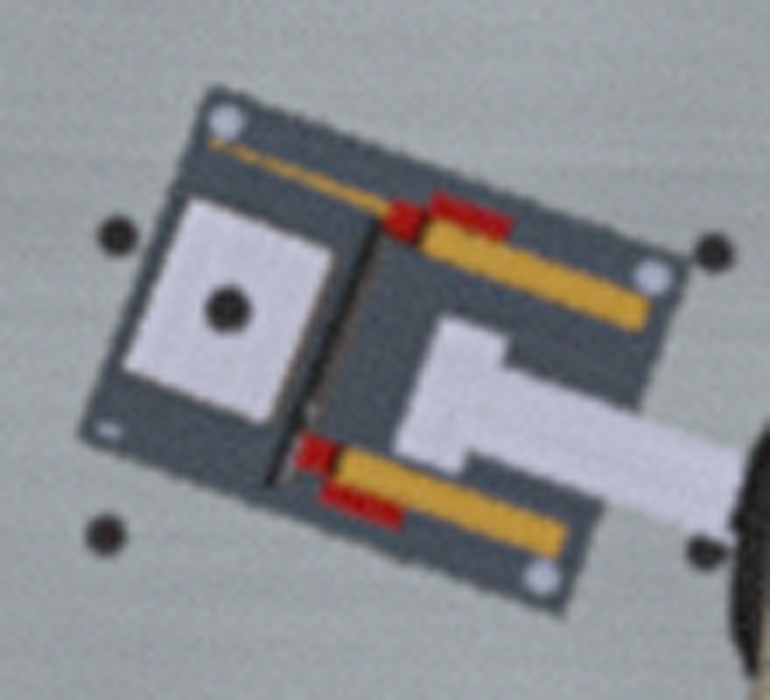

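View pics/wrist_6.png

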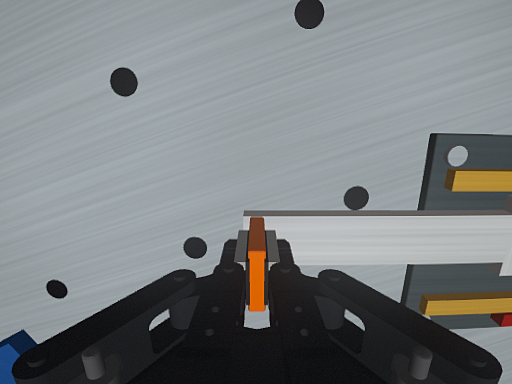

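View pics/s6c.png

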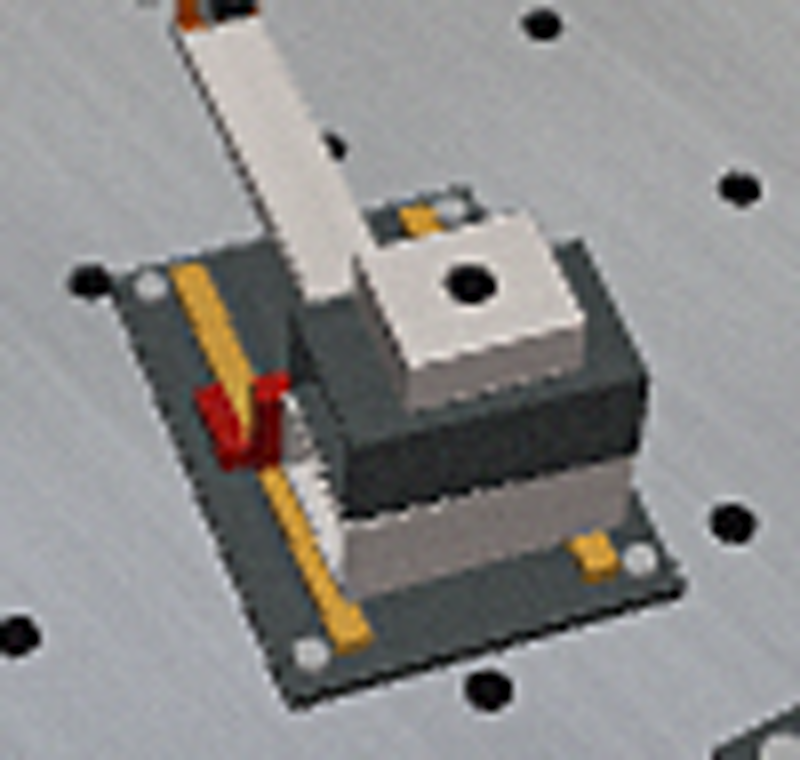

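```bash
python3 - <<'E'
from h import *
inF,_=setf(np.array([.50216,.1497]),np.radians(71.55))
c=load('top','6')
def P(a,b,z): return (inF(pz(c,(a+.5)/7-.5+155,(b+.5)/7-.5+140,z))*1e3).round(1)
B=np.array([P(a,b,.1205) for a,b in [(190,196),(335,254),(266,424),(124,368)]]); print('block',B,B.mean(0))
print('mid front top',P(378,226,.0955),P(270,486,.0955)); print('tail',P(445,315,.018),P(395,450,.018), 'tab-side shoulder',P(508,335,.018),P(462,472,.018))
c=load('scene','6')
def S(a,b,z): return (inF(pz(c,(a+.5)/8-.5+230,(b+.5)/8-.5+180,z))*1e3).round(1)
print('mid top rear',S(345,447,.0955),S(648,375,.0955),'front',S(580,238,.0955)); print('low bottom rear',S(345,600,.0155),S(632,525,.0155)); print('low top rear',S(343,520,.0555),S(640,455,.0555))
d=load('top','6'); print([ (pd(d,155+a/7,140+b/7)).round(4) for a,b in [(230,340),(335,400),(345,340)]])
E
```

```text
block [[ 90.4 -20.8]
 [ 39.7 -19.3]
 [ 41.3  39.9]
 [ 90.6  38.7]] [65.5    9.625]
mid front top [ 33.3 -34.4] [36.6 59. ]
tail [  9.9 -18. ] [ 9.8 34. ] tab-side shoulder [-14. -19.] [-15.6  33.1]
mid top rear [ 97.2 -45.4] [101.3  55. ] front [41.5 58. ]
low bottom rear [ 98.7 -43. ] [101.3  58.1]
low top rear [ 95.7 -44. ] [102.4  56.2]
[array([0.5033, 0.2132, 0.1196]), array([0.4898, 0.1921, 0.0085]), array([0.5105, 0.1868, 0.0292])]
```

Request:
step_arm(
  targets=[-0.003,0,0,0,0,0,255,-0.008,0,-0.002,0,0,0,255,-0.018,0,-0.004,0,0,0,255,-0.035,0,-0.006,0,0,0,255,-0.055,0,-0.006,0,0,0,255,-0.075,0,-0.006,0,0,0,255,-0.095,0,-0.006,0,0,0,255,-0.11,0,-0.006,0,0,0,255,-0.11,0,-0.006,0,0,0,255,-0.11,0,-0.006,0,0,0,255],
  squeeze=110,
)

```text
time: 25.38
tool_pos: [0.437, -0.0165, 0.1459]
tcp_rot: [-0.968, 1.345, 0.969]
wrist_force: [-0.0, -0.3, -2.7]
width: 0.075
```

```bash
python3 st.py; python3 - <<'E'
from h import *
c=cap('top','7')
c=cap('scene','7')
E
```

```text
t 25.38 x -178.28 y 9.20 z 145.92 yaw -0.01 w 0.075 | F x -0.29 y -0.09 z -2.74 | T x 0.043 y 0.212 z 0.011
```

View pics/scene_7.png

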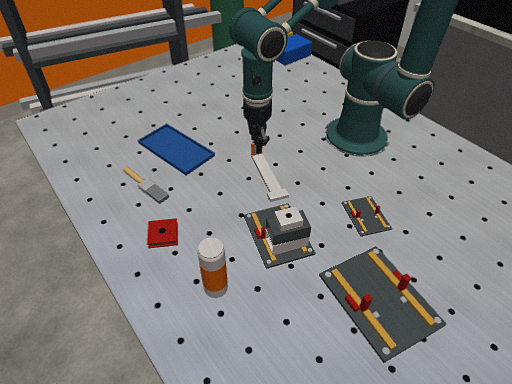

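View pics/top_7.png

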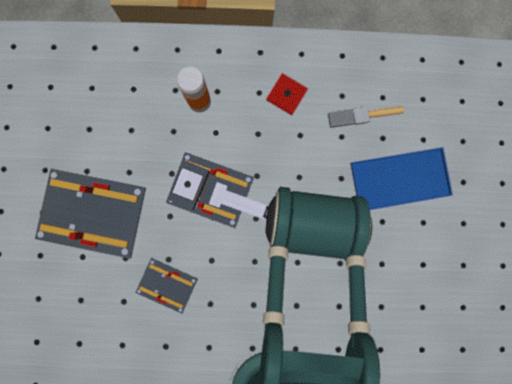

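Request:
step_arm(
  targets=[0,-0.01,-0.013,-1,0,0,255,0,-0.03,-0.04,-4,0,0,255,0,-0.055,-0.072,-7,0,0,255,0,-0.08,-0.105,-10,0,0,255,0,-0.105,-0.138,-13,0,0,255,0,-0.13,-0.17,-16,0,0,255,0,-0.155,-0.203,-19,0,0,255,0,-0.18,-0.236,-22,0,0,255,0,-0.205,-0.269,-25,0,0,255,0,-0.23,-0.302,-28,0,0,255,0,-0.243,-0.32,-29,0,0,255,0,-0.249,-0.326,-30,0,0,255,0,-0.249,-0.326,-30,0,0,255,0,-0.249,-0.326,-30,0,0,255,0,-0.249,-0.326,-30,0,0,255,0,-0.249,-0.326,-30,0,0,255],
)

```text
time: 27.48
tool_pos: [0.5706, -0.404, 0.1468]
tcp_rot: [-1.357, 1.107, 1.356]
wrist_force: [-0.5, 0.1, -2.0]
width: 0.077
```

```bash
python3 st.py; python3 - <<'E'
from h import *
for n in ('scene','wrist','top'): c=cap(n,'8')
c=load('scene','8'); crop(c,120,90,130,110,6,'s8c')
print(bot.read_state()['tool_pos'],bot.read_state()['q'])
E
```

```text
t 27.48 x -503.58 y -240.11 z 146.77 yaw 30.03 w 0.077 | F x -0.02 y 0.47 z -1.98 | T x -0.115 y 0.196 z 0.007
[ 0.57054596 -0.40435549  0.14669539] [-6.52174013e-01  3.76283066e-01  1.63871923e+00  1.70869751e-05
  1.12638899e+00 -2.42462772e+00]
```

View pics/s8c.png

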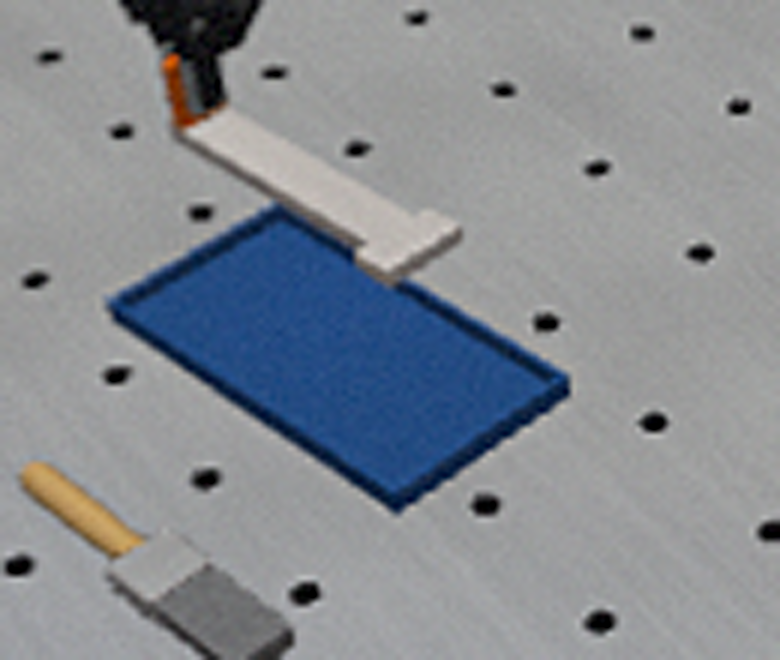

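View pics/wrist_8.png

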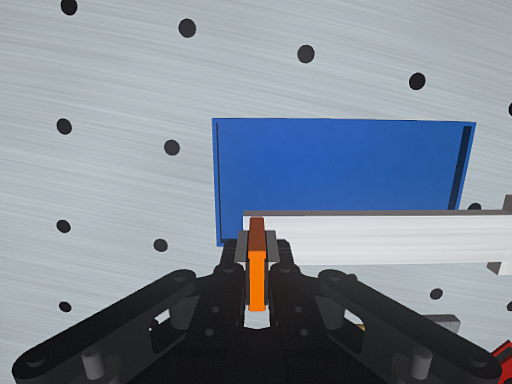

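View pics/top_8.png

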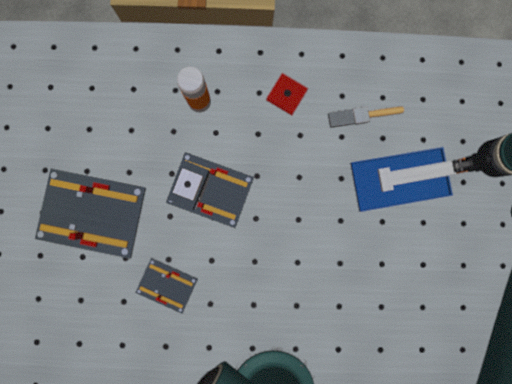

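```bash
python3 - <<'E'
from h import *
c=load('top','8'); crop(c,340,140,140,80,5.7,'t8c')
yaw=np.radians(101.57); inT,_=setf(np.array([.5526,-.3196]),yaw)
for u,v in [(385,180),(400,177),(420,173),(440,170)]:
    p=pd(c,u,v); print(p.round(4),(inT(p)*1e3).round(1))
w=load('wrist','8')
for u,v in [(300,240),(350,240),(400,240),(450,240),(490,240)]:
    p=pd(w,u,v); print('w',p.round(4),(inT(p)*1e3).round(1))
# tray corners via wrist at z=.015
for u,v in [(213,119),(476,123),(218,246)]: print('tray',(inT(pz(w,u,v,.015))*1e3).round(1))
E
```

```text
[ 0.5353 -0.2343  0.129 ] [87.  -0.2]
[ 0.5434 -0.2696  0.1282] [50.8 -1. ]
[ 0.5542 -0.3169  0.1277] [ 2.3 -2.1]
[ 0.5624 -0.3635  0.1298] [-45.   -0.8]
w [ 0.5661 -0.3802  0.1275] [-62.1  -1.1]
w [ 0.5602 -0.3509  0.1277] [-32.1  -1.2]
w [ 0.5542 -0.3211  0.1281] [-1.8 -1.3]
w [ 0.4995 -0.4202  0.278 ] [-87.9  72.2]
w [ 0.5435 -0.2637  0.1278] [56.6 -2.3]
tray [-127.7   65.6]
tray [120.7  64.2]
tray [-128.1  -62.7]
```

View pics/t8c.png

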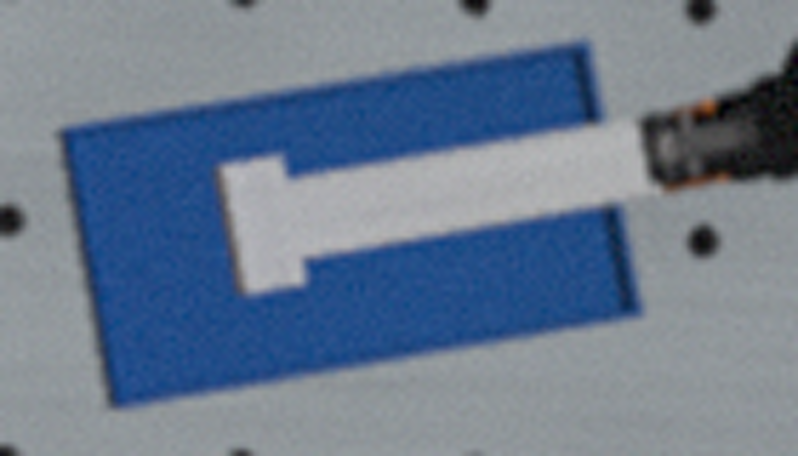

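Request:
step_arm(
  targets=[0.01,0,-0.002,0,0,0,255,0.03,0,-0.002,0,0,0,255,0.055,0,-0.002,0,0,0,255,0.08,0,-0.002,0,0,0,255,0.095,0,-0.002,0,0,0,255,0.105,0,-0.002,0,0,0,255,0.108,0,-0.002,0,0,0,255,0.11,0,-0.002,0,0,0,255,0.11,0,-0.002,0,0,0,255,0.11,0,-0.002,0,0,0,255],
)

```text
time: 28.88
tool_pos: [0.5714, -0.4069, 0.0374]
tcp_rot: [-1.357, 1.107, 1.355]
wrist_force: [0.0, -0.2, -1.7]
width: 0.079
```

```bash
python3 st.py; python3 - <<'E'
from h import *
c=cap('scene','9'); crop(c,120,90,130,110,6,'s9c')
E
```

```text
t 28.88 x -506.08 y -241.85 z 37.40 yaw 29.99 w 0.079 | F x -0.18 y -0.11 z -1.69 | T x -0.159 y 0.184 z -0.007
```

View pics/s9c.png

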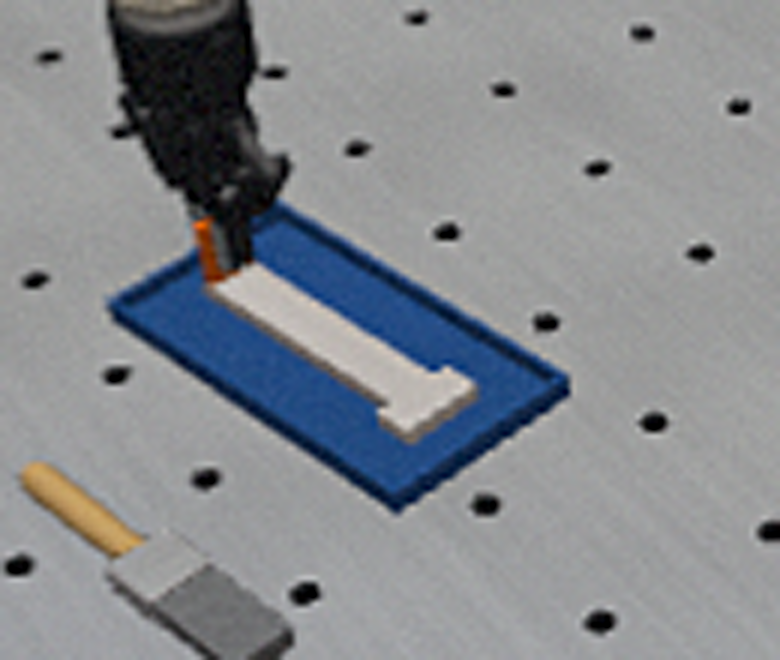

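Spacer is inside the tray, about 4 mm above the floor. I'll lower it slowly.

Request:
step_arm(
  targets=[0.001,0,0,0,0,0,255,0.002,0,0,0,0,0,255,0.003,0,0,0,0,0,255,0.003,0,0,0,0,0,255],
)

```text
time: 29.42
tool_pos: [0.5708, -0.4064, 0.0332]
tcp_rot: [-1.356, 1.107, 1.356]
wrist_force: [-0.1, 0.2, -1.8]
width: 0.075
```

```bash
python3 st.py
```

```text
t 29.43 x -505.82 y -241.10 z 33.20 yaw 29.99 w 0.075 | F x 0.18 y 0.19 z -1.82 | T x -0.121 y 0.236 z 0.002
```

Request:
step_arm(
  targets=[0.0005,0,0,0,0,0,255,0.001,0,0,0,0,0,255,0.001,0,0,0,0,0,255],
)

```text
time: 29.8
tool_pos: [0.571, -0.4066, 0.0326]
tcp_rot: [-1.356, 1.107, 1.356]
wrist_force: [0.2, 0.1, -1.2]
width: 0.078
```

```bash
python3 st.py
```

```text
t 29.80 x -505.95 y -241.39 z 32.62 yaw 29.99 w 0.078 | F x 0.16 y -0.14 z -1.21 | T x -0.028 y 0.019 z 0.001
```

Request:
step_arm(
  targets=[0.0004,0,0,0,0,0,255,0.0008,0,0,0,0,0,255,0.0008,0,0,0,0,0,255],
)

```text
time: 30.18
tool_pos: [0.5711, -0.4067, 0.0326]
tcp_rot: [-1.356, 1.107, 1.356]
wrist_force: [-2.6, 1.8, 4.9]
width: 0.077
```

```bash
python3 st.py
```

```text
t 30.18 x -505.97 y -241.45 z 32.58 yaw 29.99 w 0.077 | F x 0.86 y 3.07 z 4.87 | T x 0.466 y -0.123 z 0.072
```

Request:
step_arm(
  targets=[0,0,0,0,0,0,220,0,0,0,0,0,0,200,0,0,0,0,0,0,150,0,0,0,0,0,0,120,0,0,0,0,0,0,120,-0.01,0,0,0,0,0,120,-0.03,0,0,0,0,0,120,-0.07,0,0,0,0,0,120,-0.12,0,0,0,0,0,120,-0.16,0,0,0,0,0,120,-0.16,0,0,0,0,0,120,-0.16,0,0,0,0,0,120],
  squeeze=20,
)

```text
time: 31.68
tool_pos: [0.571, -0.4066, 0.1929]
tcp_rot: [-1.357, 1.107, 1.355]
wrist_force: [-0.6, 0.5, -0.6]
width: 0.529
```

```bash
python3 st.py; python3 - <<'E'
from h import *
c=cap('top','10');crop(c,340,140,140,80,5.7,'t10c')
yaw=np.radians(101.57); inT,_=setf(np.array([.5526,-.3196]),yaw)
for n in('wrist','scene'): cap(n,'10')
c=load('scene','10'); crop(c,120,90,210,190,3.8,'s10c')
w=load('wrist','10')
for u,v in [(300,240),(350,240),(400,240),(450,240),(490,240)]:
    p=pd(w,u,v); print('w',p.round(4),(inT(p)*1e3).round(1))
E
```

```text
t 31.68 x -505.92 y -241.35 z 192.89 yaw 29.99 w 0.529 | F x 0.26 y 0.74 z -0.62 | T x 0.064 y -0.021 z -0.033
w [ 0.5579 -0.387   0.1902] [-67.1   8.3]
w [ 6.296e-01 -2.731e-01 -4.000e-04] [ 30.1 -84.8]
w [ 6.167e-01 -2.091e-01  5.000e-04] [ 95.4 -85. ]
w [ 0.6045 -0.1412 -0.0008] [164.4 -86.6]
w [ 0.5941 -0.0848 -0.0009] [221.7 -87.7]
```

View pics/s10c.png

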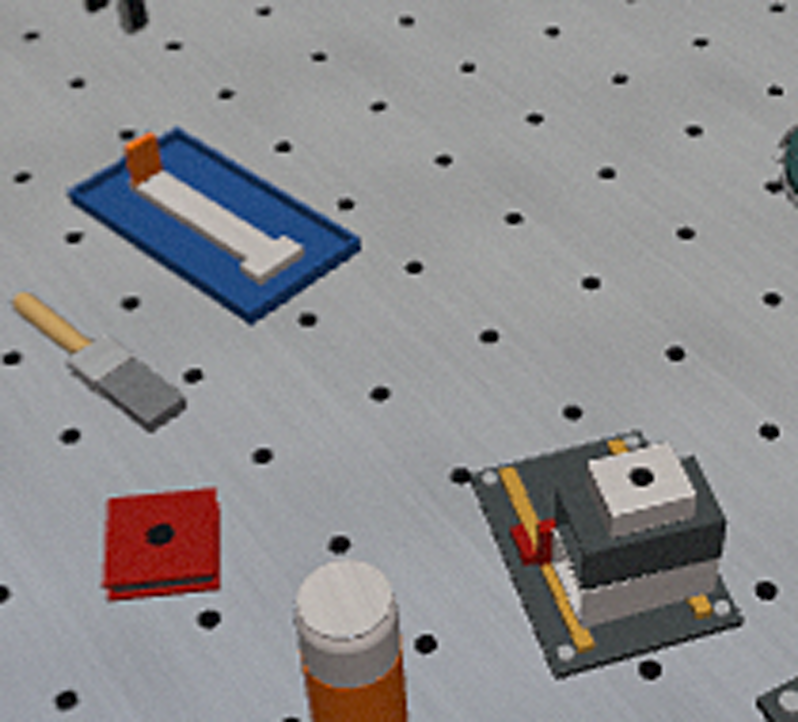

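View pics/wrist_10.png

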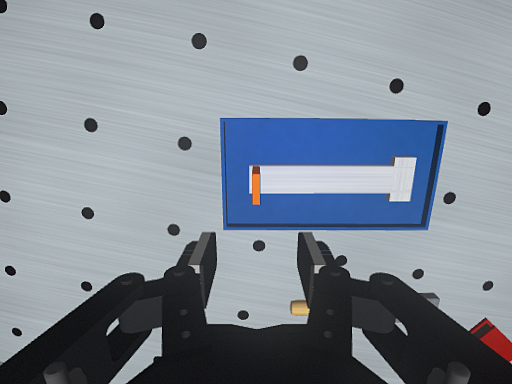

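View pics/t10c.png

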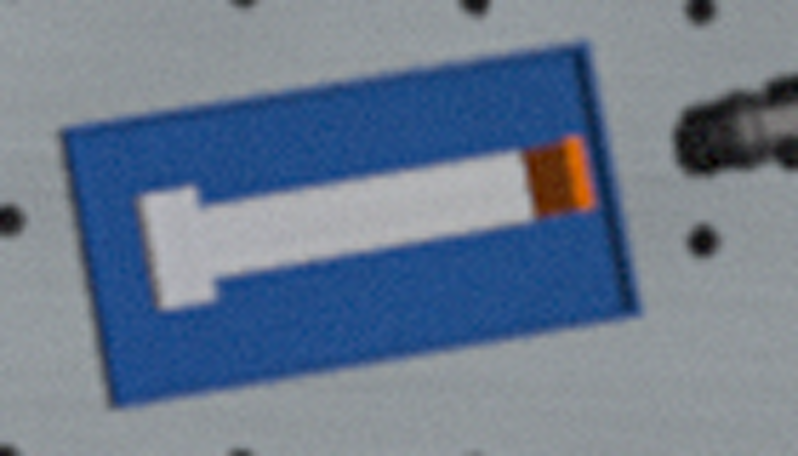

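```bash
python3 - <<'E'
from h import *
inT,_=setf(np.array([.5526,-.3196]),np.radians(101.57)); inF,_=setf(np.array([.50216,.1497]),np.radians(71.55))
w=load('wrist','10')
for u,v in [(275,180),(330,180),(380,180),(405,180)]: p=pd(w,u,v); print(p.round(4),(inT(p)*1e3).round(1))
t=load('top','10'); crop(t,155,140,110,100,7,'t10f'); s=load('scene','10'); crop(s,235,185,90,90,8,'s10f')
print(bot.read_state()['joint_vel'].round(4))
E
```

```text
[ 0.5691 -0.386   0.0117] [-68.4  -2.8]
[ 0.5559 -0.3247  0.0142] [-5.7 -2.2]
[ 0.5443 -0.2677  0.0141] [52.5 -2.2]
[ 0.5383 -0.2386  0.0138] [82.3 -2.3]
[ 0.0002  0.0065  0.0016 -0.0023 -0.0024  0.0004]
```

View pics/s10f.png

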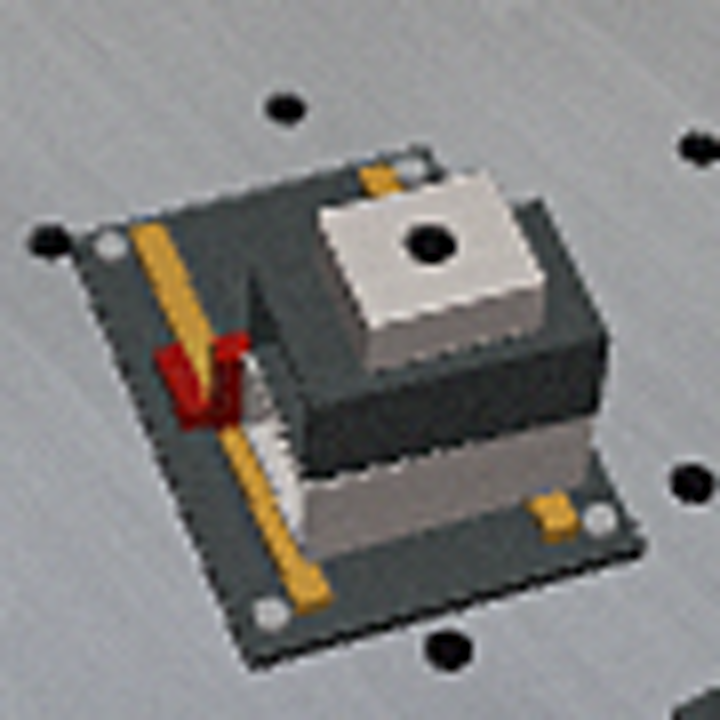

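View pics/t10f.png

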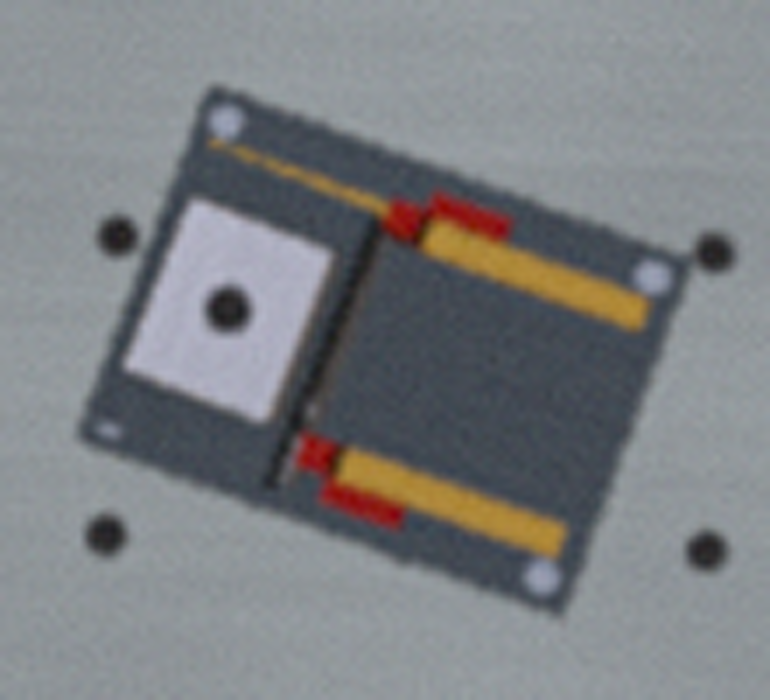

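The stack stands upright and in order behind the stops. The spacer lies flat and centred in the tray, and the gripper is well clear. Handing in.

```bash
python3 -c "
from workcell import bot
print(bot.finish_job())"
```

```text
the job is handed in; nothing more can be done
None
```

I drew the spacer out, laid it in the blue tray, and handed the job in at about 32 s of the 72 s allowed; the hand-in gave no verdict.

**Drawing out:** I gripped the tab and pulled in small steps. The tail stopped at about 20 mm. I eased it back and shifted it sideways four times in 2 mm steps, and it slipped through about 8 mm to the +y side. The wrist force along the pull was about 10 N at most in the readings taken between moves, and that includes the drag. I had no direct reading of the force on the keeper blocks.

**Last checks:**
- **Spacer:** it is released in the tray. The depth readings put its top surface at about 14 mm, as expected for a flat plate on the 4 mm floor. One reading near the tab gave 11.7 mm, which I put down to noise. It sits within about 5 mm of the tray's centre.
- **Stack:** it is upright, in order and settled on the guides behind the stops. The lowest tube is about 7 to 8 mm off the centre line (limit 16 mm), and the top block is about 10 mm off.
- **Bystanders:** the can, magnet and brush look unmoved in the pictures.

**Disagreements:** the wrist moment did not show clearly which shoulder had caught, so I found the side by trying. The wrist and overhead cameras differed by 1 to 4 mm on the tray's centre, which is well inside the tolerance.

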